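Mark a blank in the punch jig and hold it raised on the cam ejector

TASK

A brass blank lies in the nest of the small marking jig. Pick up the short brass mallet by its handle, strike the jig's sprung punch down to its stop so that it marks the blank, and put the mallet back down on the bench, clear of the jig. Then raise the jig's cam lever until it stands upright, where the cam lifts the blank highest out of its nest, and finish while holding the lever there (it springs back if let go and the lift drops again if it goes past); do not push the other things on the bench about.

Things in the scene. Friction and masses are not known exactly. Their poses are not given: they have to be found in the camera images.
- jig: Marking jig, a small grey C-frame fixed to the bench: foot 100 x 74 mm, 145 mm tall. Origin at bench height under the nest's centre; front faces its -x, z up. Steel table, top at z = 60 mm, with a round nest 3 mm deep at x = y = 0; behind it (x 31 to 55 mm) a column with an arm 30 mm wide, up to z = 114 mm, that guides the punch over the nest. Cam lever on its -y side.
- punch (a joint): How far the sprung punch is pressed down, m: 0 = up (rest), 0.014 = on its stop, touching the blank. A spring of about 2 N at rest and 6 N at the stop pushes it back up.
- punch_head (a point): Centre of the flat top of the punch's steel head (24 mm across), on the nest's axis, 144 mm above the bench when the punch is up and 130 mm when it is down.
- cam_lever (a joint): Lever angle, rad: 0 = rest, pointing to the jig's front (-x), 10 degrees above level; grows as the handle rises. Upright, 1.396, is the highest lift (blank raised 8 mm); beyond it the lift falls again, stop at 2.0. A return spring pulls it back to 0: about 2 N at the handle at rest, 3.5 N when upright; nothing latches it.
- lever_pivot (a point): Point on the lever's axis of turning, in the plane in which the handle's middle swings: x = 0, y = -74, z = 30 mm in the jig's frame. The axis runs along the jig's y.
- blank: Loose round brass blank, 28 mm across, 4 mm thick, lying in the nest; origin at the centre of its underside, 57 mm above the bench at rest.
- mallet: Short brass mallet, about 0.3 kg, standing on one face of its round brass head (34 mm across, 50 mm high), the wooden handle level. Origin at the centre of the lower face, z up, the handle runs to its -x, from x = -17 to -144 mm.
- mallet_grip (a point): A point to take the handle: in the middle of its section, 55 mm from the head's centre, 25 mm above the lower face. The handle is 16 mm wide (y) and 20 mm high.
- mallet_head (a point): Centre of the mallet's brass head, 25 mm above its lower face.
- nest (a point): Centre of the nest's floor, 57 mm above the bench.
- tweezers: Cross-locking tweezers lying on the bench behind the jig, 156 mm long; a bystander.
- wallet: Flat black leather tool wallet, 69 x 150 x 11 mm, on the bench behind the mallet; a bystander.
- hose (a point): A fixed obstacle: the grey hose of the hanging flexible-shaft motor, about 25 mm thick, hangs nearly upright through this point off the bench's front right corner, up to 0.9 m. Coming from the right, pass it on the robot's side. (The lamp's gooseneck slopes up from its foot behind the wallet, 0.3 m high there, to its shade in front of the bench's middle, 0.5 m up.)
- lever_handle (a point): Middle of the lever's handle: a black sleeve 16 mm thick and 40 mm long that turns freely on its pin, sticking out sideways along the jig's -y from the lever's end (y = -53 to -93 mm), 80 mm from the lever's axis. 44 mm above the bench at rest, 110 mm when upright. The lever itself is a flat bar at y = -44 to -52 mm.

How it is judged:
By the outcome, as a careful person would: the job done as asked, in the order asked, and still so for the second after the job is handed in, while the arm keeps its last pose, push and grip.
It also fails if it takes over 61 s, if anything falls off the work surface, if the arm or the gripper's body presses on something with over 40 N, if the wrist force passes 120 N, or if a joint passes its speed limit or range.

ROBOT

A 6-joint arm with a two-finger parallel gripper is mounted at the origin on a cart in front of the work surface, level with it; the furniture and walls round the work are solid. World frame = base frame: x ahead of the robot, y to its left, z up, the work surface at z = 0. Lengths are in mm, angles in rad, forces in N, time in s.
With the tool pointing down it reaches from about 275 to 1000 mm from the base axis. Payload 8.4 kg.
Tool frame: the origin (TCP) lies midway between the tips of the shut fingers; the grasp point (between the pads) lies r.grip_point_offset behind it (r.grip_point_offset is the distance from the TCP to the grasp point, in mm); z points along the fingers, y is the direction in which the jaws open and shut (so a half turn about z gives the same grasp; the last joint's range is limited). The gripper opens to 85 mm and grips with 20 to 120 N. Pads are 22 mm wide; open, the fingers measure 114 mm over their backs; the gripper's body (76 mm by 85 mm) begins 54 mm behind the grasp point. The pads swing forward as they close: fully open they stand 13 mm farther back than shut.
Start: joints at [1.217, 0.353, 1.633, -0, 1.155, -0.002], TCP at [215.366, 586.724, 231.281] pointing down, gripper open.
Joint ranges: [-2.63, 2.63], [-0.92, 2.1], [0.06, 2.66], [-1.3, 4.44], [0, 2.69], [-3.02, 3.02]. Speed limits (rad/s): [2.22, 2.22, 2.79, 3.14, 3.14, 3.14].

INTERFACE

Orientations are given as [roll, pitch, yaw] about the fixed x, y, z axes, in that order (R = Rz(yaw) Ry(pitch) Rx(roll)).
In Python, from rig import r gives the robot as it stands.
- The arm moves only by the tool move_arm, never from a script. Its argument "targets" is one flat list of numbers, 5 for each row, row after row: the gripper's target within -1 to 1 (fully open at 1, half-way at 0, shut at -1), then the shift along the tool's x, y, z in cm, then the turn about the tool's z in degrees. In form: [gripper, tx, ty, tz, turn, gripper, tx, ty, tz, turn, ...]. A call has 1 to 10 rows; each row is the pose to reach, as a shift and turn from the pose commanded when the call began, along the tool's axes at that moment; what a row does not reach only later rows make up. A row lasts 1/10 s, in which the tool goes at most 50 mm and 8.59 degrees, less where a joint would pass 70% of its speed; a pose out of reach is approached as far as the arm can. A call with a gripper value outside its range is refused whole. The fingers move at their own pace and stop on an object; "squeeze" is the grip in N (left out, the last holds). Time passes only in rows, so rows that repeat a pose let the fingers close. It gives the time, the measured TCP pose, the force and the opening at its end, in the units of the state.
- r.sense(): the state, without advancing time (a new reading comes with each control period).
- r.grab_frame(name): name is "scene" or "top" or "wrist"; returns a dict with "img" (400x640x3 uint8, blue, green, red), "K" (3x3 intrinsics, pixels), "world_to_cam" (4x4, takes a point from world to camera coordinates). Camera axes: x right, y down, z forward; pixel columns grow to the right and rows downward; lengths in mm; the calibration is good to about 2 mm. A picture is of the moment at which its call begins. There is no depth.
- r.sign_off(): hands the job in, once; it reports no verdict.
Trained networks look in a picture, given as the dict that the camera call returned (one of the last four; its "shot" number tells which), for a name from the list of things; names that differ only in an ending like _2 or _b are one class to them, and where a whole thing is asked for, a point or a joint stands for the part that bears it (a point fixed in the world has none). Each returns a list of dicts, best first, with "conf" (0 to 1); they miss things now and then, are a little off and sometimes report something else, mostly with a low value. They report only what shows in the picture. A call takes as long as a camera call.
- r.outline_of(picture, thing): "region" (400x640 bool, what is visible of it).
- r.mark_of(picture, thing): "position" ([x, y, z] in mm, in world coordinates, good to about 4 mm: a listed point, or the origin of a listed thing).
The state is a dict: "clock": time; "qpos": joint angles; "qvel": joint speeds; "joint_efforts": joint torques, N m; "eef_pos": TCP position; "tcp_rot": TCP orientation; "contact_force": force on the tool from outside, world axes, zero at the start; "wrist_torque": the same for the moment, N m; "opening": opening from 0.0 (shut) to 1.0 (fully open).
Only numpy, scipy, OpenCV 4.12 (cv2) and the standard library are available. Lean on these libraries where they do the work, as an engineer would, in place of code of your own. Each camera call takes 0.05 s, during which the arm holds its last target.

## Working session

There is one attempt and no reset: what is moved stays moved. The work goes in short steps, Python scripts to look and compute and a tool call to move; the robot and the scene stay as the last step left them, time stands still between calls to the robot, and variables do not carry over. Pictures are saved under pics/ and viewed, and the job is handed in when it is done.

Besides the shell and the picture viewer there is one more tool, called after "Request:" as name(argument=value, ...), one argument or row to a line, values as JSON. move_arm: Moves the arm, as the interface text tells. Its arguments: {"type":"object","properties":{"targets":{"type":"array","items":{"type":"number"}},"squeeze":{"type":"number"}},"required":["targets"]}

```bash
ls; mkdir -p pics
python3 - <<'E'
from rig import r
import cv2
print(r.sense(), r.grip_point_offset)
for n in ["scene","top","wrist"]:
    f=r.grab_frame(n); cv2.imwrite(f"pics/a_{n}.png",f["img"])
    for t in ["jig","punch_head","lever_pivot","blank","mallet","mallet_grip","mallet_head","nest","tweezers","wallet","hose","lever_handle"]:
        m=r.mark_of(f,t)
        print(n,t,[(round(x["conf"],2),[round(v) for v in x["position"]]) for x in m[:2]])
E
```

```text
pics
{'clock': 0.0, 'qpos': array([ 1.21658218e+00,  3.53643881e-01,  1.63416672e+00,  1.08550510e-05,
        1.15515926e+00, -2.39481877e-03]), 'qvel': array([ 0.00068907, -0.00027185,  0.00016618,  0.0009808 ,  0.00037844,
       -0.00017602]), 'joint_efforts': array([ 6.13061839e-04, -6.05238247e+01, -3.42083824e+01, -8.59062402e-05,
        9.39871272e-03,  1.46935776e-06]), 'eef_pos': array([215.20571107, 586.26786508, 230.55039001]), 'tcp_rot': array([-3.14021548e+00, -1.32229156e-05,  2.78976893e+00]), 'contact_force': array([-0.16894345, -0.07032371, -0.78179281]), 'wrist_torque': array([-0.0008182 , -0.03655091,  0.00889191]), 'opening': 0.999731072505767} 18.700000000000003
scene jig [(0.82, [502, -170, -2])]
scene punch_head [(0.48, [502, -176, 142])]
scene lever_pivot [(0.62, [480, -240, 36]), (0.3, [447, -349, 19])]
scene blank [(0.48, [506, -167, 54])]
scene mallet [(0.81, [499, -338, -1]), (0.58, [506, -180, 142])]
scene mallet_grip []
scene mallet_head [(0.94, [498, -335, 28])]
scene nest [(0.83, [504, -168, 60])]
scene tweezers [(0.5, [644, -62, -1])]
scene wallet [(0.76, [639, -229, -1])]
scene hose []
scene lever_handle [(0.62, [404, -211, 42])]
top jig [(0.57, [505, -171, -2])]
top punch_head [(0.65, [503, -175, 145]), (0.49, [407, -216, 41])]
top lever_pivot [(0.79, [480, -240, 30]), (0.68, [505, -172, 145])]
top blank [(0.69, [478, -239, 35])]
top mallet [(0.87, [502, -341, 2])]
top mallet_grip [(0.83, [446, -341, 24])]
top mallet_head [(0.82, [501, -335, 23])]
top nest [(0.57, [504, -169, 56])]
top tweezers [(0.6, [645, -62, 0])]
top wallet [(0.89, [640, -237, 0])]
top hose []
top lever_handle [(0.62, [408, -216, 42]), (0.38, [447, -344, 28])]
wrist jig []
wrist punch_head []
wrist lever_pivot []
wrist blank []
wrist mallet []
wrist mallet_grip []
wrist mallet_head []
wrist nest []
wrist tweezers []
wrist wallet []
wrist hose []
wrist lever_handle []
```

View pics/a_scene.png

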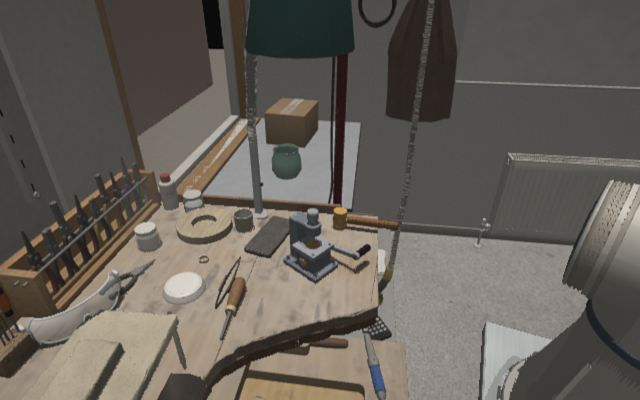

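View pics/a_top.png

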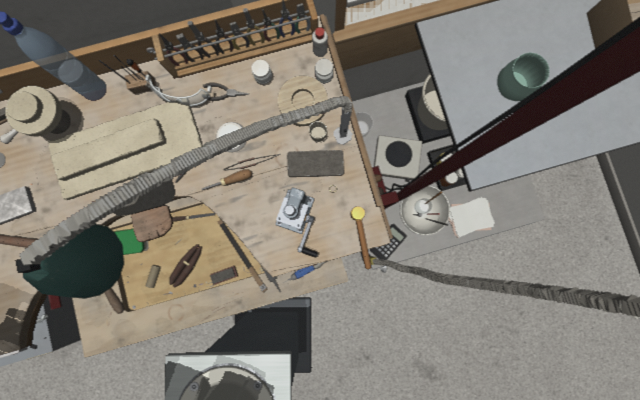

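```bash
cat > h.py <<'E'
import numpy as np, cv2
def proj(f,p):
    p=np.atleast_2d(np.array(p,float)); T=np.array(f["world_to_cam"]); c=p@T[:3,:3].T+T[:3,3]
    u=c@np.array(f["K"]).T; return u[:,:2]/u[:,2:]
def ray(f,px):
    T=np.array(f["world_to_cam"]); o=-T[:3,:3].T@T[:3,3]
    d=T[:3,:3].T@np.linalg.solve(f["K"],[px[0],px[1],1]); return o,d/np.linalg.norm(d)
def atz(f,px,z):
    o,d=ray(f,px); return o+d*(z-o[2])/d[2]
E
python3 - <<'E'
from rig import r
from h import *
np.set_printoptions(suppress=True,precision=0)
F={n:r.grab_frame(n) for n in["scene","top"]}
for n,f in F.items():
    print(n,ray(f,(320,200)),proj(f,[[0,0,0],[215,587,231],[215,587,500],[504,-169,0],[0,0,400]]))
s,t=F["scene"],F["top"]
# epipolar: scene points on a line object -> for varying z where in top
def tri(spx, line):  # line: two top pixels
    a,b=map(np.array,line); n=np.array([-(b-a)[1],(b-a)[0]])
    o,d=ray(s,spx); from scipy.optimize import brentq
    k=np.linspace(200,4000,400); v=[(proj(t,o+d*q)[0]-a)@n for q in k]
    return [o+d*brentq(lambda q:(proj(t,o+d*q)[0]-a)@n,k[i],k[i+1]) for i in range(399) if v[i]*v[i+1]<0]
print("hose")
for p in [(387,275),(400,230),(410,150),(420,70),(430,5)]: print(p,tri(p,((400,266),(560,289))))
print("neck")
for p in [(261,210),(256,150),(253,100),(251,60)]: print(p,tri(p,((340,106),(240,142))),tri(p,((240,142),(100,212))))
for n,f in F.items():
    u=proj(f,[450,-250,20])[0].astype(int); 
    x0=max(0,min(480,u[0]-80));y0=max(0,min(300,u[1]-50))
    cv2.imwrite(f"pics/b_{n}.png",cv2.resize(f["img"][y0:y0+100,x0:x0+160],None,fx=5,fy=5,interpolation=cv2.INTER_CUBIC)); print(n,x0,y0)
E
```

```text
scene (array([248., 422., 554.]), array([ 0., -1., -1.])) [[ 595.  434.]
 [-264. 6235.]
 [ 428. -239.]
 [ 312.  267.]
 [ 769.  181.]]
top (array([ 432., -253., 1033.]), array([ 0.,  0., -1.])) [[ 226.  417.]
 [-100.  359.]
 [-325.  421.]
 [ 293.  214.]
 [ 159.  536.]]
hose
(387, 275) [array([ 372., -370., -144.])]
(400, 230) [array([ 364., -441.,  -41.])]
(410, 150) [array([ 370., -457.,  184.])]
(420, 70) [array([ 374., -470.,  368.])]
(430, 5) [array([ 375., -491.,  495.])]
neck
(261, 210) [] []
(256, 150) [array([ 874., -566.,   53.])] []
(253, 100) [array([ 666., -243.,  328.])] []
(251, 60) [array([ 588., -121.,  433.])] [array([ 585., -117.,  434.])]
scene 267 194
top 243 184
```

View pics/b_scene.png

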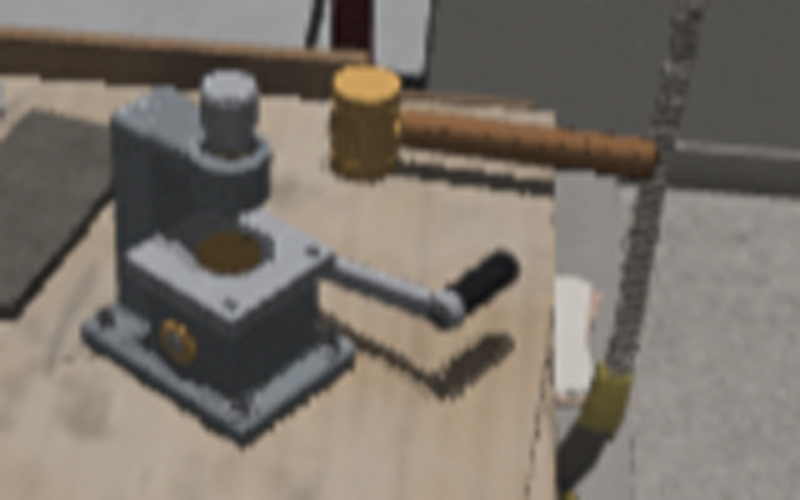

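View pics/b_top.png

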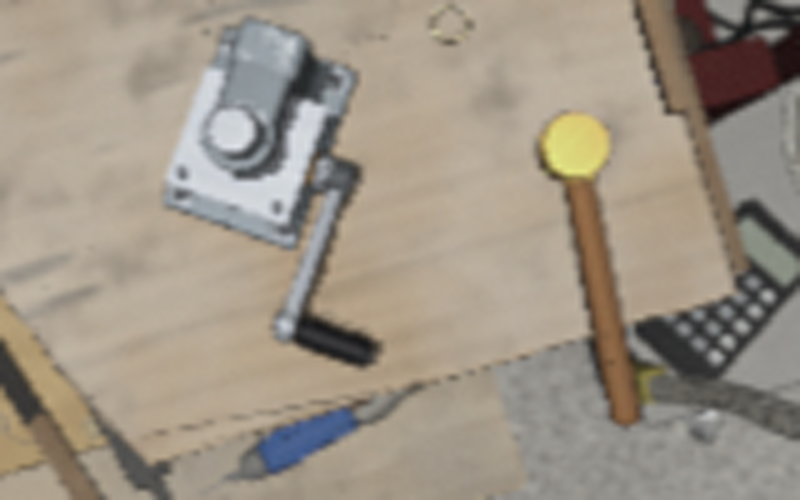

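View pics/a_wrist.png

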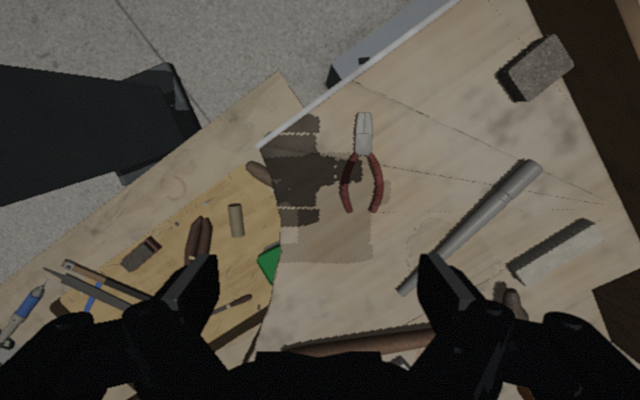

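Run:
```python
from rig import r
from h import *
np.set_printoptions(suppress=True,precision=3)
F={n:r.grab_frame(n) for n in["scene","top","wrist"]}
s,t=F["scene"],F["top"]
for p in [(300,50),(300,0),(245,50),(355,50)]: 
    o,d=ray(s,p); print(p,o,d,[ (o+d*k).round() for k in (200,300,400,500)],[proj(t,o+d*k)[0].round() for k in (200,300,400,500)])
for p in [(75,262),(20,262),(125,262),(25,262)]:
    print(p,[atz(t,p,z).round() for z in (450,500,550,600,650,700)])
```

```text
(300, 50) [248.4   421.846 554.167] [ 0.417 -0.894 -0.165] [array([332., 243., 521.]), array([374., 154., 505.]), array([415.,  64., 488.]), array([457., -25., 472.])] [array([-65., 327.]), array([ 18., 290.]), array([ 94., 257.]), array([165., 226.])]
(300, 0) [248.4   421.846 554.167] [ 0.421 -0.905 -0.058] [array([333., 241., 543.]), array([375., 150., 537.]), array([417.,  60., 531.]), array([459., -31., 525.])] [array([-81., 330.]), array([  0., 293.]), array([ 78., 257.]), array([153., 223.])]
(245, 50) [248.4   421.846 554.167] [ 0.533 -0.83  -0.163] [array([355., 256., 522.]), array([408., 173., 505.]), array([462.,  90., 489.]), array([515.,   7., 473.])] [array([-74., 308.]), array([  5., 264.]), array([ 77., 223.]), array([144., 186.])]
(355, 50) [248.4   421.846 554.167] [ 0.293 -0.942 -0.164] [array([307., 233., 521.]), array([336., 139., 505.]), array([366.,  45., 489.]), array([395., -49., 472.])] [array([-60., 347.]), array([ 27., 319.]), array([107., 294.]), array([181., 270.])]
(75, 262) [array([407., 115., 450.]), array([409.,  83., 500.]), array([411.,  52., 550.]), array([413.,  20., 600.]), array([416., -12., 650.]), array([418., -43., 700.])]
(20, 262) [array([408., 196., 450.]), array([410., 157., 500.]), array([412., 118., 550.]), array([414.,  80., 600.]), array([416.,  41., 650.]), array([418.,   3., 700.])]
(125, 262) [array([406.,  41., 450.]), array([408.,  16., 500.]), array([410.,  -9., 550.]), array([413., -35., 600.]), array([415., -60., 650.]), array([417., -85., 700.])]
(25, 262) [array([408., 188., 450.]), array([410., 150., 500.]), array([412., 112., 550.]), array([414.,  75., 600.]), array([416.,  37., 650.]), array([418.,  -1., 700.])]
```

```bash
cat >> h.py <<'E'
from scipy.spatial.transform import Rotation as Ro
def tool(p,s,yaw=None):
    R=Ro.from_euler('xyz',s["tcp_rot"]).as_matrix(); v=R.T@(np.array(p,float)-s["eef_pos"])/10
    out=[v.round(2)]
    if yaw is not None:
        d=(s["tcp_rot"][2]-np.radians(yaw)); out.append(np.degrees(d).round(1))
    return out
E
python3 - <<'E'
from rig import r
from h import *
s=r.sense()
for p in [(320,350,700),(330,0,700),(446,-342,700)]: print(tool(p,s,4.5))
E
```

```text
[array([-17.98, -18.62, -46.87]), np.float64(155.3)]
[array([-30.98, -51.13, -46.87]), np.float64(155.3)]
[array([-53.65, -79.24, -46.87]), np.float64(155.3)]
```

Request:
move_arm(
  targets=[1,0,0,-5,0,1,0,0,-10,0,1,-2,-2,-15,0,1,-4,-4,-19,0,1,-7,-7,-23,0,1,-9,-9,-27,0,1,-11,-11,-31,0,1,-13,-13,-35,0,1,-15,-15,-39,0,1,-17,-17,-43,0],
)

```text
clock: 3.2
eef_pos: [314.1, 372.0, 655.6]
tcp_rot: [3.141, 0.0, 2.79]
contact_force: [2.1, 0.5, 0.2]
opening: 0.995
```

Run:
```python
from rig import r
from h import *
s=r.sense(); print(s)
f=r.grab_frame("wrist"); cv2.imwrite("pics/c_wrist.png",f["img"])
f=r.grab_frame("top"); cv2.imwrite("pics/c_top.png",f["img"])
for p in [(320,350,700),(330,0,700),(446,-342,700)]: print(tool(p,s,4.5))
```

```text
{'clock': 3.2, 'qpos': array([ 8.66514869e-01,  1.38355195e-02,  1.16192826e+00, -5.28479548e-05,
        1.96502916e+00, -3.52630469e-01]), 'qvel': array([-0.52658569, -0.04519388, -0.79149003, -0.00145729,  0.83673144,
       -0.52129553]), 'joint_efforts': array([  4.93412957, -41.55529976, -34.60096121,   0.10068443,
        -1.04462933,   0.90245459]), 'eef_pos': array([314.11639801, 371.99878522, 655.57670754]), 'tcp_rot': array([3.14085900e+00, 3.21970791e-04, 2.78992123e+00]), 'contact_force': array([2.0802902 , 0.52008808, 0.22616026]), 'wrist_torque': array([ 0.00059755, -0.01699791,  0.00625847]), 'opening': 0.9953637781122563}
[array([-1.31, -1.86, -4.44]), np.float64(155.4)]
[array([-14.31, -34.37,  -4.46]), np.float64(155.4)]
[array([-36.98, -62.48,  -4.48]), np.float64(155.4)]
```

View pics/c_wrist.png

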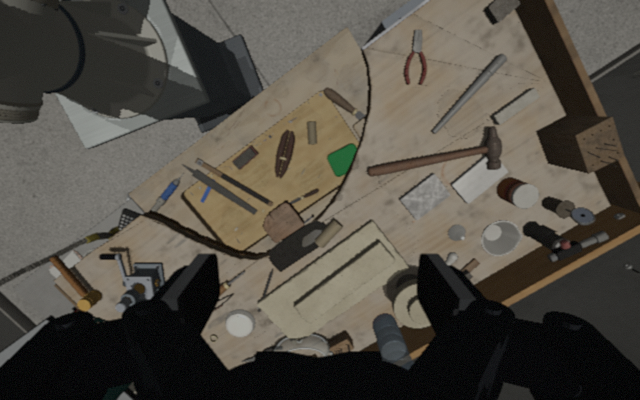

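View pics/c_top.png

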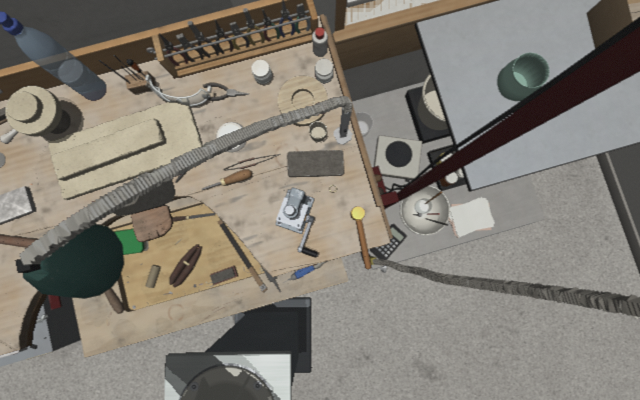

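Request:
move_arm(
  targets=[1,-1,-2,-5,0,1,-2,-6,-6.5,8,1,-4,-10,-6.5,16,1,-6,-14,-6.5,24,1,-7,-18,-6.5,32,1,-9,-22,-6.5,40,1,-10,-26,-6.5,48,1,-12,-30,-6.5,56,1,-13,-34,-6.5,64,1,-16,-38,-6.5,72],
)

```text
clock: 4.3
eef_pos: [331.6, -39.4, 719.4]
tcp_rot: [3.139, -0.0, 1.529]
contact_force: [2.1, 1.4, 0.2]
opening: 1.005
```

Run:
```python
from rig import r
from h import *
s=r.sense(); print(s["qpos"],s["qvel"])
for p in [(446,-342,700),(446,-342,300)]: print(tool(p,s,4.5))
```

```text
[-1.23159602e-01 -2.07664614e-01  1.22029110e+00  5.51392155e-04
  2.12657684e+00 -8.06563579e-02] [-1.4475219   0.31406586 -0.2034077  -0.00177629 -0.10929922 -0.06266434]
[array([-29.75,  12.7 ,   1.96]), np.float64(83.1)]
[array([-29.76,  12.6 ,  41.96]), np.float64(83.1)]
```

Request:
move_arm(
  targets=[1,-4,1.5,0,8,1,-8,3.5,0,16,1,-12,5,0,24,1,-16,7,1,32,1,-20,8.5,4,40,1,-23,10,8,48,1,-26,11.5,12,56,1,-28,12.5,16,64,1,-29,12.6,20,72,1,-29,12.6,25,80],
)

```text
clock: 5.3
eef_pos: [448.7, -334.2, 466.3]
tcp_rot: [3.141, -0.0, 0.13]
contact_force: [1.2, -0.7, -0.3]
opening: 0.997
```

Run:
```python
from rig import r
from h import *
s=r.sense(); print(s["qpos"])
f=r.grab_frame("wrist"); cv2.imwrite("pics/d_wrist.png",f["img"])
for t in ["jig","mallet","mallet_grip","mallet_head","lever_handle","lever_pivot","punch_head"]:
    print(t,[(round(x["conf"],2),[round(v) for v in x["position"]]) for x in r.mark_of(f,t)[:2]])
for p in [(446,-342,300),(446,-342,100)]: print(tool(p,s,4.5))
```

```text
[-6.42681898e-01  1.13012332e-01  1.43946177e+00 -2.50979039e-04
  1.58878635e+00  7.98119224e-01]
jig [(0.8, [506, -174, -2])]
mallet [(0.95, [505, -341, 1])]
mallet_grip [(0.88, [447, -343, 22]), (0.48, [502, -335, 25])]
mallet_head [(0.71, [502, -336, 23])]
lever_handle [(0.65, [409, -216, 43]), (0.65, [448, -340, 27])]
lever_pivot [(0.9, [479, -239, 32])]
punch_head [(0.62, [505, -170, 140])]
[array([-0.37,  0.73, 16.63]), np.float64(2.9)]
[array([-0.37,  0.73, 36.63]), np.float64(2.9)]
```

View pics/d_wrist.png

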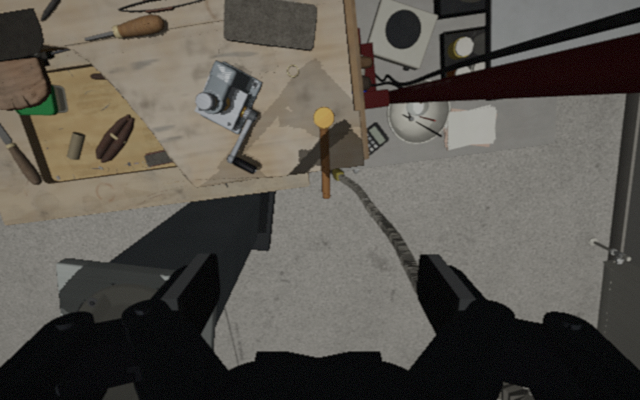

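Run:
```python
from rig import r
from h import *
s=r.sense()
f=r.grab_frame("wrist")
o=r.outline_of(f,"mallet")[0]; m=o["region"]; ys,xs=np.nonzero(m); print(o["conf"],m.sum(),xs.min(),xs.max(),ys.min(),ys.max())
P=[]
for y in range(ys.min(),ys.max()+1):
    q=xs[ys==y]; 
    a=atz(f,(q.mean(),y),35); P.append((a[0],a[1],len(q)))
P=np.array(P); 
w=P[:,2]<np.median(P[:,2])*1.5
H=P[w][3:-3]; k=np.polyfit(H[:,0],H[:,1],1); print("yaw",np.degrees(np.arctan(k[0])),"y at 446",np.polyval(k,446),P[[0,-1]])
print(atz(f,(xs[ys<ys.min()+14].mean(),ys.min()+8),50))
print([tool((447,np.polyval(k,447),z),s,np.degrees(np.arctan(k[0]))) for z in (100,7)])
```

```text
0.75 1041 313 333 108 199
yaw 9.92509134788876 y at 446 -344.1417775422236 [[ 519.27979272 -331.9001376     7.        ]
 [ 363.47235398 -358.73935877    6.        ]]
[ 506.8158248  -334.27409517   50.        ]
[[array([-0.53,  0.87, 37.21]), np.float64(-1.9)], [array([-0.57,  0.84, 46.51]), np.float64(-1.9)]]
```

Request:
move_arm(
  targets=[1,0,0.2,5,0,1,-0.2,0.4,10,-1,1,-0.4,0.6,15,-1.7,1,-0.5,0.8,20,-1.7,1,-0.5,0.9,25,-1.7,1,-0.5,0.9,30,-1.7,1,-0.5,0.9,32,-1.7,1,-0.5,0.9,32,-1.7],
)

```text
clock: 6.6
eef_pos: [443.5, -341.6, 146.2]
tcp_rot: [-3.138, 0.003, 0.167]
contact_force: [0.5, 0.2, 0.5]
opening: 1.002
```

Run:
```python
from rig import r
from h import *
s=r.sense()
f=r.grab_frame("wrist"); cv2.imwrite("pics/e_wrist.png",f["img"])
for o in r.outline_of(f,"mallet")[:1]:
    m=o["region"]; ys,xs=np.nonzero(m); print(o["conf"],m.sum(),xs.min(),xs.max(),ys.min(),ys.max())
    P=[]
    for y in range(ys.min(),ys.max()+1):
        q=xs[ys==y]; 
        if len(q): a=atz(f,(q.mean(),y),35); P.append((a[0],a[1],len(q)))
    P=np.array(P); print(P[::10].round())
    w=P[:,2]<np.median(P[:,2])*1.5
    H=P[w][5:-5]; k=np.polyfit(H[:,0],H[:,1],1); print("yaw",np.degrees(np.arctan(k[0])),"y at 448",np.polyval(k,448))
for t in ["mallet_grip","mallet_head"]:
    print(t,[(round(x["conf"],2),[round(v) for v in x["position"]]) for x in r.mark_of(f,t)[:2]])
print([tool((448,-344,z),s,9.5) for z in (100,7)], s["tcp_rot"])
```

```text
0.75 4588 301 348 98 289
[[ 518. -332.   12.]
 [ 511. -334.   41.]
 [ 505. -335.   48.]
 [ 497. -337.   46.]
 [ 490. -338.   35.]
 [ 483. -338.   20.]
 [ 475. -340.   20.]
 [ 468. -341.   20.]
 [ 460. -342.   20.]
 [ 452. -344.   20.]
 [ 444. -345.   19.]
 [ 436. -347.   19.]
 [ 428. -348.   19.]
 [ 419. -350.   19.]
 [ 411. -352.   18.]
 [ 402. -354.   19.]
 [ 393. -355.   19.]
 [ 384. -356.   19.]
 [ 375. -357.   19.]
 [ 366. -359.   12.]]
yaw 10.126957710869561 y at 448 -344.803437791031
mallet_grip []
mallet_head [(0.58, [502, -334, 23])]
[[array([0.42, 0.33, 4.62]), np.float64(0.1)], [array([ 0.45,  0.36, 13.92]), np.float64(0.1)]] [-3.13807455  0.00323848  0.16735138]
```

View pics/e_wrist.png

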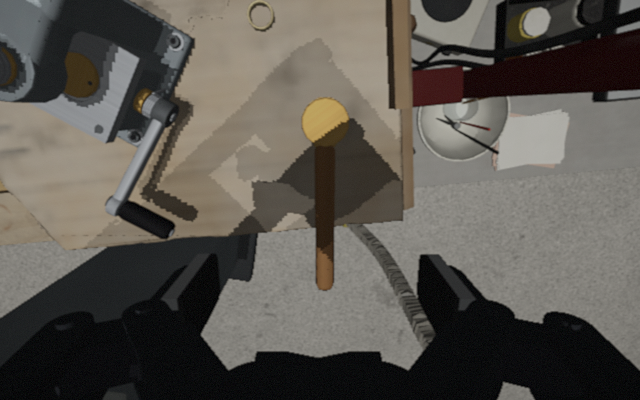

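Request:
move_arm(
  targets=[1,0.4,0.4,4,-0.5,1,0.4,0.4,8,-0.5,1,0.4,0.4,11,-0.5,1,0.4,0.4,13,-0.5,1,0.4,0.4,13.8,-0.5,1,0.4,0.4,13.8,-0.5,1,0.4,0.4,13.8,-0.5],
)

```text
clock: 7.5
eef_pos: [450.3, -346.7, 12.3]
tcp_rot: [3.14, -0.002, 0.175]
contact_force: [-0.6, 0.1, -0.1]
opening: 1.002
```

Run:
```python
from rig import r
from h import *
s=r.sense()
f=r.grab_frame("wrist"); cv2.imwrite("pics/f_wrist.png",f["img"])
print([tool((448,-345,z),s,10) for z in (7,)], s["tcp_rot"],s["contact_force"])
```

```text
[[array([-0.2 , -0.21,  0.53]), np.float64(0.0)]] [ 3.13974084e+00 -1.69131077e-03  1.75366537e-01] [-0.63707772  0.11576072 -0.14333878]
```

View pics/f_wrist.png

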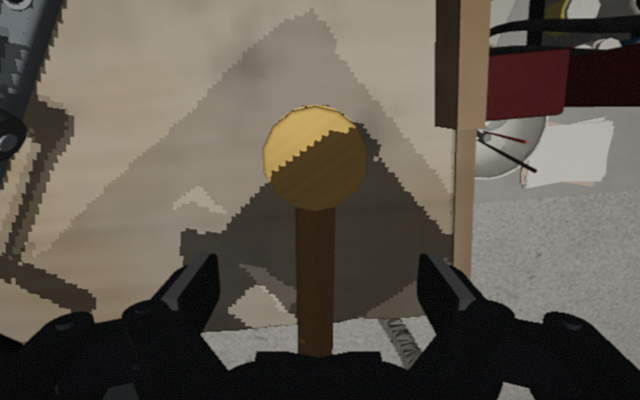

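Request:
move_arm(
  targets=[1,0,-0.1,0.5,0,0,0,-0.1,0.5,0,-1,0,-0.1,0.5,0,-1,0,-0.1,0.5,0,-1,0,-0.1,0.5,0,-1,0,-0.1,0.5,0,-1,0,-0.1,0.5,0,-1,0,-0.1,0.5,0],
  squeeze=100,
)

```text
clock: 8.35
eef_pos: [449.2, -344.9, 5.8]
tcp_rot: [3.141, -0.0, 0.175]
contact_force: [-0.9, 0.9, 3.3]
opening: 0.175
```

Request:
move_arm(
  targets=[-1,0,0,-1,0,-1,0,0,-4,0,-1,0,0,-8,0,-1,0,0,-12,0,-1,0,0,-16,0,-1,0,0,-19,0,-1,0,0,-19,0,-1,0,0,-19,0],
)

```text
clock: 9.15
eef_pos: [448.7, -344.6, 195.7]
tcp_rot: [3.141, -0.0, 0.175]
contact_force: [0.3, -0.1, -3.9]
opening: 0.169
```

Run:
```python
from rig import r
from h import *
s=r.sense()
f=r.grab_frame("wrist"); cv2.imwrite("pics/g_wrist.png",f["img"])
g=r.grab_frame("scene"); cv2.imwrite("pics/g_scene.png",cv2.resize(g["img"][150:300,220:460],None,fx=3.3,fy=3.3))
for F in (f,g):
  for t in ["mallet","mallet_head","punch_head","nest","lever_pivot"]:
    print(t,[(round(x["conf"],2),[round(v) for v in x["position"]]) for x in r.mark_of(F,t)[:2]])
print(s["eef_pos"],s["contact_force"],s["wrist_torque"],s["opening"])
```

```text
mallet [(0.72, [504, -339, 190])]
mallet_head [(0.47, [505, -170, 58])]
punch_head []
nest [(0.57, [505, -172, 53])]
lever_pivot []
mallet [(0.97, [499, -335, 188]), (0.43, [500, -170, -2])]
mallet_head [(0.61, [498, -331, 214])]
punch_head [(0.52, [505, -174, 140])]
nest [(0.9, [501, -169, 58])]
lever_pivot [(0.98, [483, -239, 36])]
[ 448.7418743  -344.56080992  195.66111226] [ 0.27624205 -0.07156492 -3.88035176] [0.00921551 0.20820386 0.05672498] 0.16940783771936696
```

View pics/g_wrist.png

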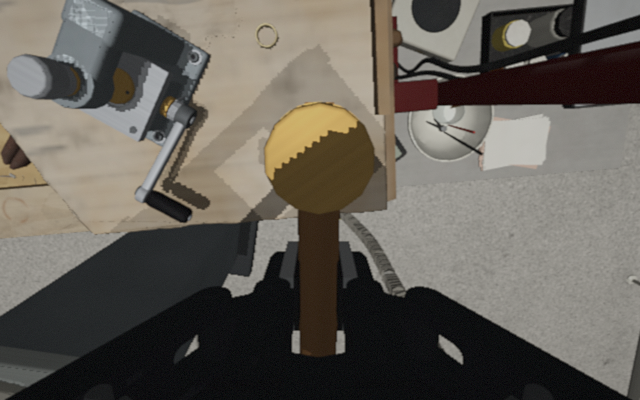

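View pics/g_scene.png

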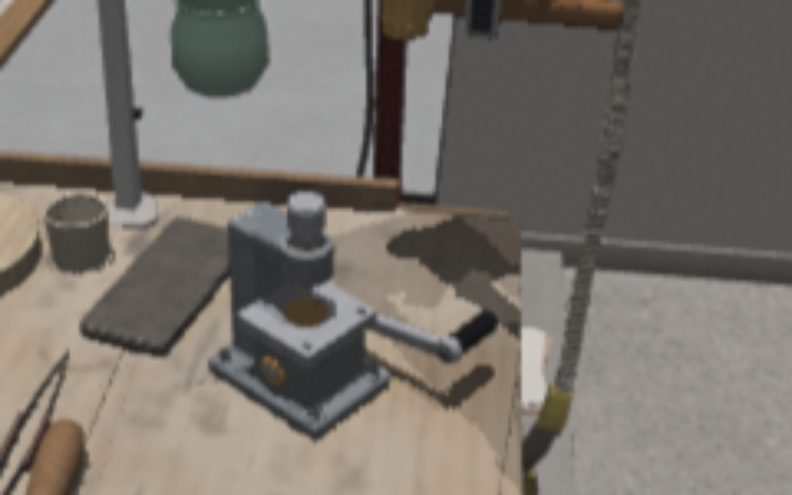

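Request:
move_arm(
  targets=[-1,0.7,-4,0,0,-1,1.4,-8,0,0,-1,2.1,-12,0,0,-1,2.7,-15,0,0,-1,3,-16.1,0,0,-1,3,-16.1,0,0,-1,3,-16.1,1,0,-1,3,-16.1,2,0,-1,3,-16.1,2,0],
)

```text
clock: 10.65
eef_pos: [449.3, -181.5, 173.7]
tcp_rot: [-3.14, 0.003, 0.174]
contact_force: [0.6, 0.4, -4.0]
opening: 0.17
```

Run:
```python
from rig import r
from h import *
s=r.sense()
f=r.grab_frame("wrist"); cv2.imwrite("pics/h_wrist.png",f["img"])
g=r.grab_frame("scene"); cv2.imwrite("pics/h_scene.png",cv2.resize(g["img"][150:300,220:460],None,fx=3.3,fy=3.3))
g=r.grab_frame("top"); cv2.imwrite("pics/h_top.png",cv2.resize(g["img"][160:280,220:400],None,fx=4,fy=4))
print(s["eef_pos"],s["contact_force"],s["wrist_torque"],s["opening"])
```

```text
[ 449.3270043  -181.52097007  173.67224488] [ 0.55947015  0.43451257 -4.0420512 ] [-0.01814413  0.19247518 -0.02414179] 0.1697184257538026
```

View pics/h_wrist.png

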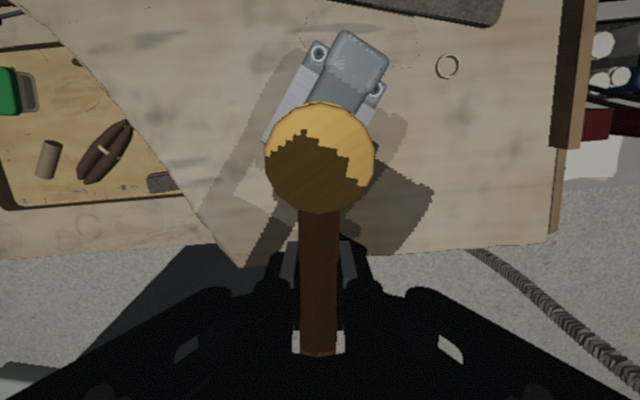

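View pics/h_scene.png

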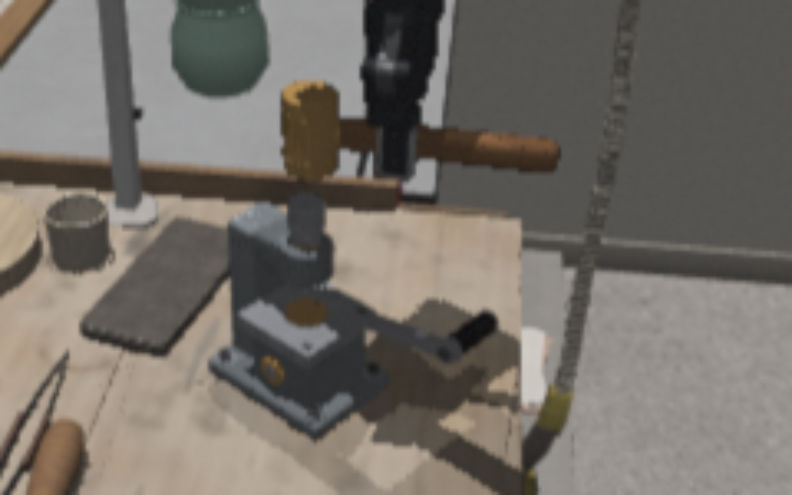

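View pics/h_top.png

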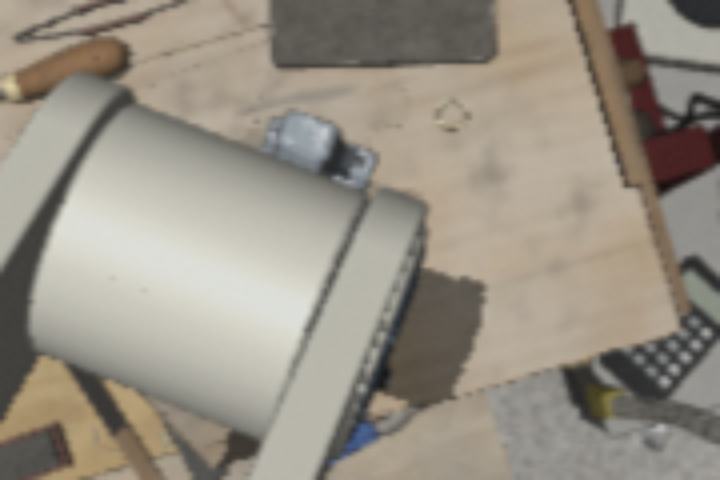

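Request:
move_arm(
  targets=[-1,0,0,1.5,0,-1,0,0,2.5,0,-1,0,0,3.2,0,-1,0,0,3.7,0,-1,0,0,3.7,0],
)

```text
clock: 11.3
eef_pos: [450.6, -181.3, 138.5]
tcp_rot: [3.141, 0.0, 0.175]
contact_force: [-2.5, -1.3, 1.6]
opening: 0.166
```

Run:
```python
from rig import r
from h import *
s=r.sense()
g=r.grab_frame("scene"); cv2.imwrite("pics/i_scene.png",cv2.resize(g["img"][150:300,220:460],None,fx=3.3,fy=3.3))
print(s["eef_pos"],s["contact_force"],s["wrist_torque"],s["opening"])
```

```text
[ 450.62027536 -181.25641269  138.50488087] [-2.52232862 -1.34546246  1.59263432] [-0.1534695   0.18853923 -0.04279136] 0.16578922980778285
```

View pics/i_scene.png

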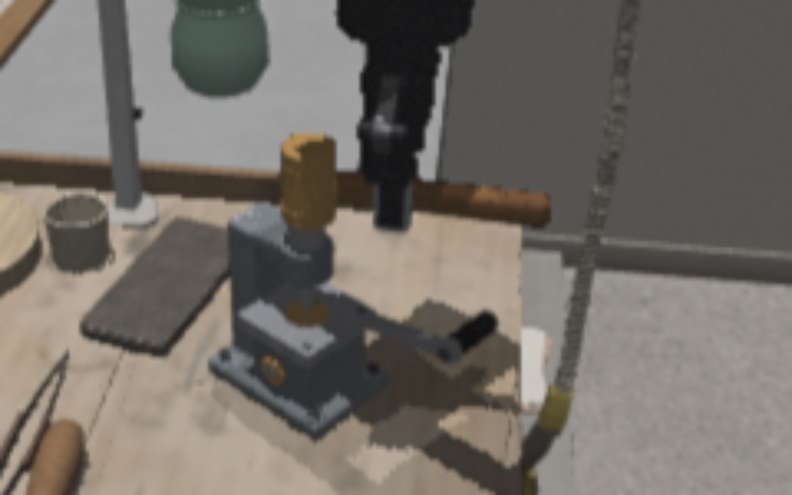

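Request:
move_arm(
  targets=[-1,0,0,0.3,0,-1,0,0,0.5,0,-1,0,0,0.5,0],
)

```text
clock: 11.65
eef_pos: [450.7, -181.4, 135.0]
tcp_rot: [3.141, -0.001, 0.175]
contact_force: [-7.9, -0.3, 19.0]
opening: 0.168
```

Request:
move_arm(
  targets=[-1,0,0,-2,0,-1,0,0,-5,0,-1,-0.6,3,-6,0,-1,-1.3,7,-6,0,-1,-2,11,-6,0,-1,-2.7,15,-6,0,-1,-3,16.3,-6,0,-1,-3,16.3,-6,0],
)

```text
clock: 12.45
eef_pos: [449.0, -348.2, 193.1]
tcp_rot: [-3.141, 0.0, 0.173]
contact_force: [-0.5, 0.4, -3.5]
opening: 0.169
```

Run:
```python
from rig import r
from h import *
s=r.sense()
g=r.grab_frame("scene"); cv2.imwrite("pics/j_scene.png",cv2.resize(g["img"][120:300,220:460],None,fx=3.3,fy=3.3))
g=r.grab_frame("wrist"); cv2.imwrite("pics/j_wrist.png",g["img"])
print(s["eef_pos"],s["contact_force"],s["wrist_torque"],s["opening"],tool((449,-345,7),s,10))
```

```text
[ 449.04830548 -348.20984066  193.08883104] [-0.50488098  0.44857508 -3.48252008] [-0.01755999  0.15841566  0.07339393] 0.16908259729934014 [array([ 0.06, -0.31, 18.61]), np.float64(-0.1)]
```

View pics/j_scene.png

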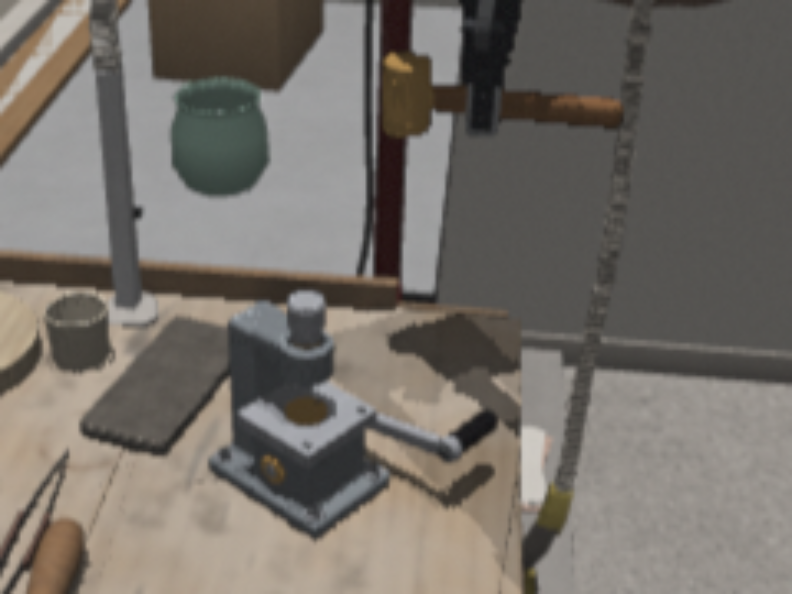

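View pics/j_wrist.png

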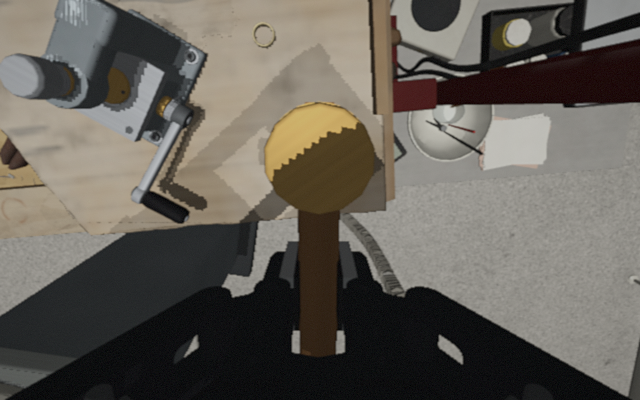

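Request:
move_arm(
  targets=[-1,0,-0.2,4,0,-1,0.1,-0.3,8,0,-1,0.1,-0.3,12,0,-1,0.1,-0.3,15,0,-1,0.1,-0.3,17,0,-1,0.1,-0.3,17.8,0,-1,0.1,-0.3,18.2,0,-1,0.1,-0.3,18.5,0,-1,0.1,-0.3,18.5,0],
)

```text
clock: 13.45
eef_pos: [450.5, -343.8, 9.4]
tcp_rot: [3.141, -0.001, 0.176]
contact_force: [0.0, -0.0, -4.0]
opening: 0.171
```

Request:
move_arm(
  targets=[-1,0,0,0.1,0,-1,0,0,0.2,0,-1,0,0,0.2,0],
)

```text
clock: 13.75
eef_pos: [450.0, -343.8, 7.0]
tcp_rot: [3.141, -0.0, 0.175]
contact_force: [0.8, 0.5, -3.3]
opening: 0.169
```

Request:
move_arm(
  targets=[-1,0,0,0.1,0,-1,0,0,0.1,0],
)

```text
clock: 13.95
eef_pos: [450.0, -343.9, 6.0]
tcp_rot: [3.141, -0.0, 0.175]
contact_force: [-0.6, 0.3, 0.2]
opening: 0.168
```

Request:
move_arm(
  targets=[-0.5,0,0,0,0,-0.3,0,0,0,0,0,0,0,0,0,0.3,0,0,0,0,0.3,0,0,0,0,0.3,0,0,-3,0,0.3,0,0,-7,0,0.3,0,0,-12,0,0.3,0,0,-17,0,0.3,0,0,-22,0],
)

```text
clock: 14.95
eef_pos: [449.6, -343.4, 227.7]
tcp_rot: [-3.142, -0.0, 0.175]
contact_force: [0.7, 0.4, -0.5]
opening: 0.652
```

Run:
```python
from rig import r
from h import *
s=r.sense()
g=r.grab_frame("scene"); cv2.imwrite("pics/k_scene.png",cv2.resize(g["img"][150:300,220:460],None,fx=3.3,fy=3.3))
f=r.grab_frame("wrist"); cv2.imwrite("pics/k_wrist.png",f["img"])
for F in (g,f):
  for t in ["lever_handle","lever_pivot","nest","jig","mallet"]:
    print(t,[(round(x["conf"],2),[round(v) for v in x["position"]]) for x in r.mark_of(F,t)[:2]])
print(s["eef_pos"],s["contact_force"],s["opening"],s["tcp_rot"],s["qpos"])
```

```text
lever_handle [(0.6, [408, -212, 43])]
lever_pivot [(0.65, [477, -238, 32])]
nest [(0.64, [505, -169, 58])]
jig [(0.91, [501, -170, -4]), (0.48, [504, -168, 57])]
mallet [(0.84, [500, -334, -2]), (0.33, [503, -170, 58])]
lever_handle [(0.85, [408, -214, 44])]
lever_pivot []
nest [(0.85, [506, -171, 53])]
jig [(0.93, [504, -174, 0])]
mallet [(0.81, [504, -338, 0]), (0.67, [503, -336, 28])]
[ 449.56501561 -343.40178538  227.71361372] [ 0.66778722  0.41786874 -0.51261443] 0.6522950416939265 [-3.14158119e+00 -6.52471664e-06  1.75306141e-01] [-6.54967634e-01  2.64955509e-01  1.76583946e+00  1.40045839e-05
  1.11080174e+00  7.40516335e-01]
```

View pics/k_scene.png

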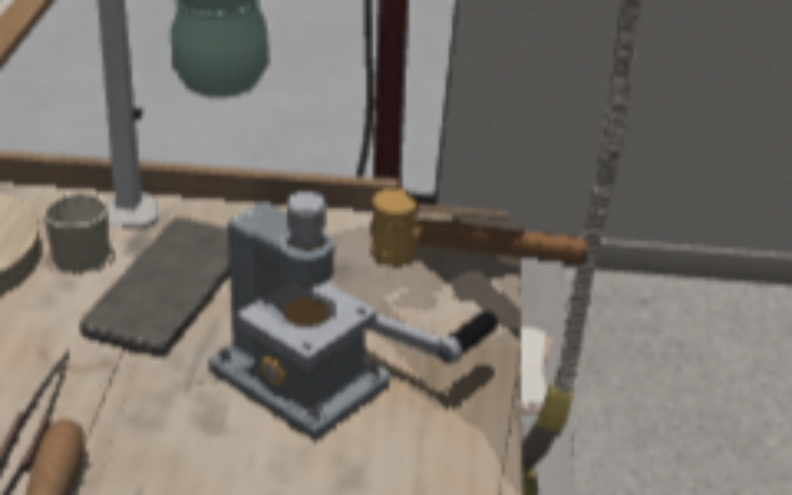

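View pics/k_wrist.png

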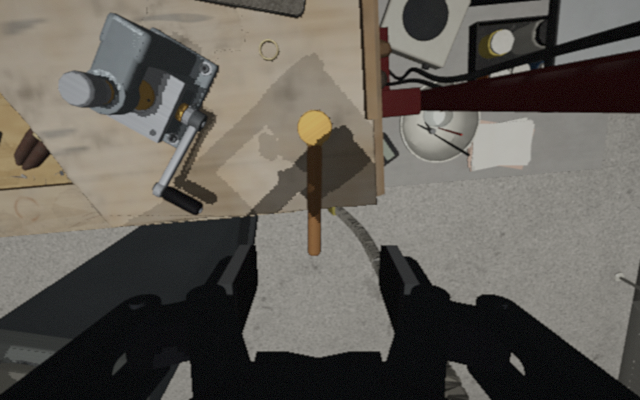

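Run:
```python
from rig import r
from h import *
s=r.sense(); f=r.grab_frame("wrist"); 
R=Ro.from_euler('xyz',s["tcp_rot"]).as_matrix()
print("cam in tool",R.T@(ray(f,(320,200))[0]-s["eef_pos"]))
for z in (160,28): print(tool((406,-214,z),s,70.6))
```

```text
cam in tool [  69.38865614   -0.60024649 -141.61098844]
[array([ -2.02, -13.5 ,   6.48]), np.float64(-60.6)]
[array([ -2.01, -13.48,  19.68]), np.float64(-60.6)]
```

Request:
move_arm(
  targets=[0.3,-0.3,-2,0,-8,0.3,-0.6,-5,0,-16,0.3,-0.9,-8,0,-24,0.3,-1.3,-11,0,-32,0.3,-1.8,-13,0,-40,0.3,-2,-13.5,2,-48,0.3,-2,-13.5,5,-56,0.3,-2,-13.5,6.5,-60.6,0.3,-2,-13.5,6.5,-60.6],
)

```text
clock: 16.5
eef_pos: [405.3, -213.4, 158.8]
tcp_rot: [-3.138, -0.001, 1.234]
contact_force: [0.6, -0.7, 0.2]
opening: 0.652
```

Run:
```python
from rig import r
from h import *
s=r.sense(); f=r.grab_frame("wrist"); cv2.imwrite("pics/l_wrist.png",f["img"])
for t in ["lever_handle","lever_pivot"]:
    print(t,[(round(x["conf"],2),[round(v) for v in x["position"]]) for x in r.mark_of(f,t)[:2]])
print(proj(f,[(406,-214,44),(406,-214,52),(480,-239.5,30)]))
o=r.outline_of(f,"lever_handle")
if o:
    ys,xs=np.nonzero(o[0]["region"]); print(o[0]["conf"],len(xs),xs.min(),xs.max(),ys.min(),ys.max())
for z in (100,26): print(tool((406,-214,z),s,70.6),s["eef_pos"])
```

```text
lever_handle [(0.6, [410, -213, 44])]
lever_pivot []
[[319.02568016 197.73260961]
 [319.02656417 200.44421312]
 [412.45885323 192.95558869]]
0.74 2492 307 427 155 220
[array([-0.04,  0.11,  5.88]), np.float64(0.1)] [ 405.2849605  -213.41280477  158.77732377]
[array([-0.04,  0.14, 13.28]), np.float64(0.1)] [ 405.2849605  -213.41280477  158.77732377]
```

View pics/l_wrist.png

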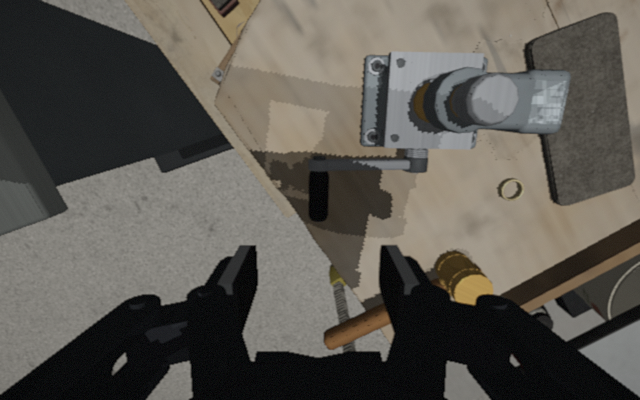

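Request:
move_arm(
  targets=[0.3,0,0.1,4,0,0.3,0,0.1,8,0,0.3,0,0.1,11,0,0.3,0,0.1,12.8,0,0.3,0,0.1,13.2,0,0.3,0,0.1,13.2,0,0.3,0,0.1,13.2,0],
)

```text
clock: 17.4
eef_pos: [408.6, -215.1, 29.9]
tcp_rot: [3.14, 0.0, 1.232]
contact_force: [-0.1, -0.1, -0.6]
opening: 0.648
```

Run:
```python
from rig import r
from h import *
s=r.sense(); f=r.grab_frame("wrist"); cv2.imwrite("pics/m_wrist.png",f["img"])
print(s["contact_force"],tool((406,-214,26),s,70.6),s["eef_pos"])
```

```text
[-0.10713258 -0.11942575 -0.59771477] [array([ 0.02, -0.28,  0.38]), np.float64(0.0)] [ 408.56085684 -215.10846126   29.85069091]
```

View pics/m_wrist.png

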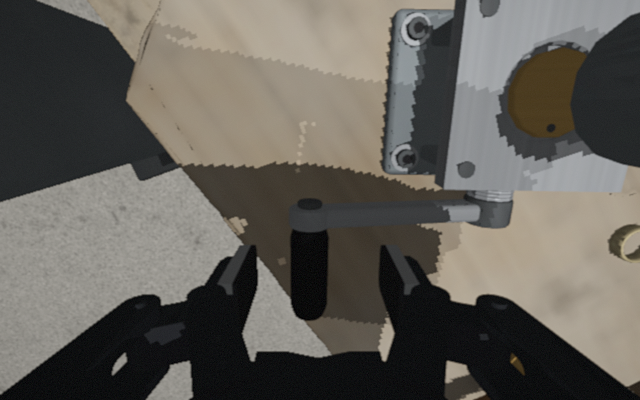

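Request:
move_arm(
  targets=[0.3,0,-0.35,0.3,0,0.3,0,-0.35,0.3,0,-0.5,0,-0.35,0.3,0,-1,0,-0.35,0.3,0,-1,0,-0.35,0.3,0,-1,0,-0.35,0.3,0,-1,0,-0.35,0.3,0,-1,0,-0.35,0.3,0],
  squeeze=40,
)

```text
clock: 18.25
eef_pos: [404.8, -213.7, 25.8]
tcp_rot: [3.14, 0.0, 1.233]
contact_force: [2.7, -0.2, 0.6]
opening: 0.171
```

Run:
```python
from rig import r
from h import *
s=r.sense(); f=r.grab_frame("wrist"); cv2.imwrite("pics/n_wrist.png",f["img"])
print(s["contact_force"],s["eef_pos"],s["opening"],s["tcp_rot"],tool((405.3,-214,25.3),s,70.6))
for a in np.radians([0,10,20,30,40,50,60,70,80]): print(np.degrees(a).round(),(8*np.cos(np.pi/18)-8*np.cos(np.pi/18+a)).round(2),-(8*np.sin(np.pi/18+a)-8*np.sin(np.pi/18)).round(2))
```

```text
[ 2.67217715 -0.23053893  0.55298281] [ 404.84653584 -213.6787895    25.82233906] 0.17093115022938096 [3.14048999e+00 1.11400478e-04 1.23281051e+00] [array([-0.02,  0.05,  0.05]), np.float64(0.0)]
0.0 0.0 -0.0
10.0 0.36 -1.35
20.0 0.95 -2.61
30.0 1.75 -3.75
40.0 2.74 -4.74
50.0 3.88 -5.54
60.0 5.14 -6.13
70.0 6.49 -6.49
80.0 7.88 -6.61
```

View pics/n_wrist.png

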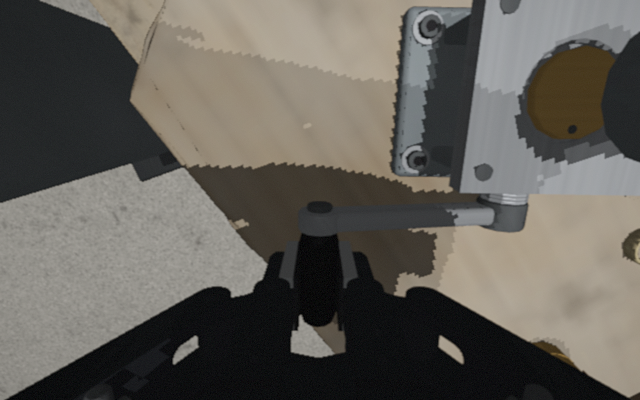

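Request:
move_arm(
  targets=[-1,0,0.16,-0.7,0,-1,0,0.36,-1.35,0,-1,0,0.63,-2,0,-1,0,0.95,-2.6,0,-1,0,1.3,-3.2,0,-1,0,1.75,-3.75,0,-1,0,2.2,-4.25,0,-1,0,2.74,-4.74,0,-1,0,2.74,-4.74,0],
)

```text
clock: 19.2
eef_pos: [430.2, -222.9, 73.5]
tcp_rot: [-3.141, 0.001, 1.233]
contact_force: [1.8, -5.2, -8.5]
opening: 0.173
```

Run:
```python
from rig import r
from h import *
s=r.sense(); f=r.grab_frame("wrist"); cv2.imwrite("pics/o_wrist.png",f["img"])
print(s["contact_force"],s["eef_pos"],s["opening"],s["tcp_rot"])
p0=np.array([404.85,-213.68,25.82]); y=np.radians(-19.4); jx=np.array([np.cos(y),np.sin(y),0])
d=s["eef_pos"]-p0; print("jx",d@jx,"jy",d@np.array([-np.sin(y),np.cos(y),0]),"z",d[2], "r", np.hypot(d@jx-78.8,d[2]+13.9), "ang",np.degrees(np.arctan2(d[2]+13.9,78.8-d@jx))-10)
```

```text
[ 1.8022108  -5.16919371 -8.4783749 ] [ 430.24395043 -222.85573825   73.523431  ] 0.17339183613426296 [-3.14134707e+00  5.54294766e-04  1.23334780e+00]
jx 26.999973025310968 jy -0.2198809024653792 z 47.70343099722367 r 80.48742451593422 ang 39.94077276737338
```

View pics/o_wrist.png

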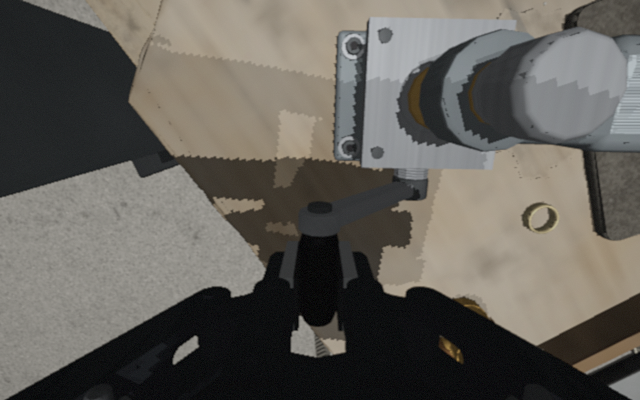

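Request:
move_arm(
  targets=[-1,0,0.55,-0.42,0,-1,0,1.14,-0.8,0,-1,0,1.76,-1.12,0,-1,0,2.4,-1.39,0,-1,0,3.07,-1.6,0,-1,0,3.75,-1.75,0,-1,0,4.44,-1.84,0,-1,0,5.14,-1.87,0,-1,0,5.14,-1.87,0,-1,0,5.14,-1.87,0],
)

```text
clock: 20.25
eef_pos: [476.9, -240.2, 92.1]
tcp_rot: [-3.139, 0.002, 1.234]
contact_force: [-7.0, -7.8, 5.2]
opening: 0.176
```

Run:
```python
from rig import r
from h import *
f=r.grab_frame("wrist"); cv2.imwrite("pics/p_wrist.png",f["img"])
g=r.grab_frame("scene"); cv2.imwrite("pics/p_scene.png",cv2.resize(g["img"][130:300,220:460],None,fx=3.3,fy=3.3))
s=r.sense(); print(s["contact_force"],s["eef_pos"],s["opening"],s["tcp_rot"])
for F in (g,f):
  for t in ["lever_handle","lever_pivot","blank","mallet"]:
    print(t,[(round(x["conf"],2),[round(v) for v in x["position"]]) for x in r.mark_of(F,t)[:2]])
p0=np.array([404.85,-213.68,25.82]); y=np.radians(-19.4); jx=np.array([np.cos(y),np.sin(y),0])
d=s["eef_pos"]-p0; print("jx",d@jx,"jy",d@np.array([-np.sin(y),np.cos(y),0]),"z",d[2], "r", np.hypot(d@jx-78.8,d[2]+13.9), "ang",np.degrees(np.arctan2(d[2]+13.9,78.8-d@jx))-10)
```

```text
[-5.44494755 -8.66250614  3.72743394] [ 476.8411464  -240.15172481   92.08755976] 0.1739674677086906 [-3.13873542e+00  1.68541543e-03  1.23370552e+00]
lever_handle [(0.5, [474, -238, 108])]
lever_pivot [(0.68, [479, -242, 34])]
blank [(0.49, [497, -332, 0]), (0.42, [504, -166, 60])]
mallet [(0.64, [500, -334, 0])]
lever_handle [(0.61, [481, -239, 109]), (0.53, [636, -232, 1])]
lever_pivot []
blank [(0.7, [477, -238, 110]), (0.47, [506, -339, 0])]
mallet [(0.78, [502, -337, 0])]
jx 76.69655852980455 jy -1.0560699591722802 z 66.26755976284721 r 80.195150129844 ang 78.49701457685775
```

View pics/p_wrist.png

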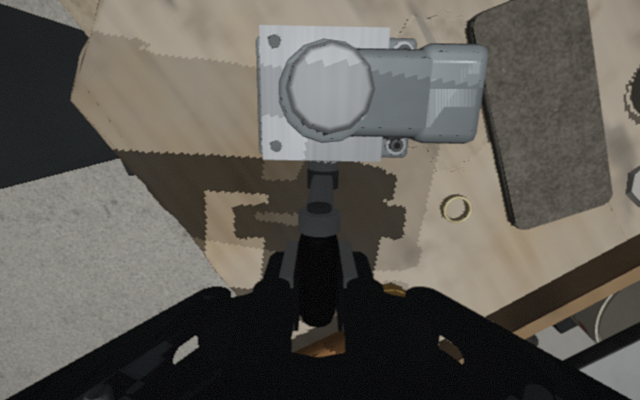

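View pics/p_scene.png

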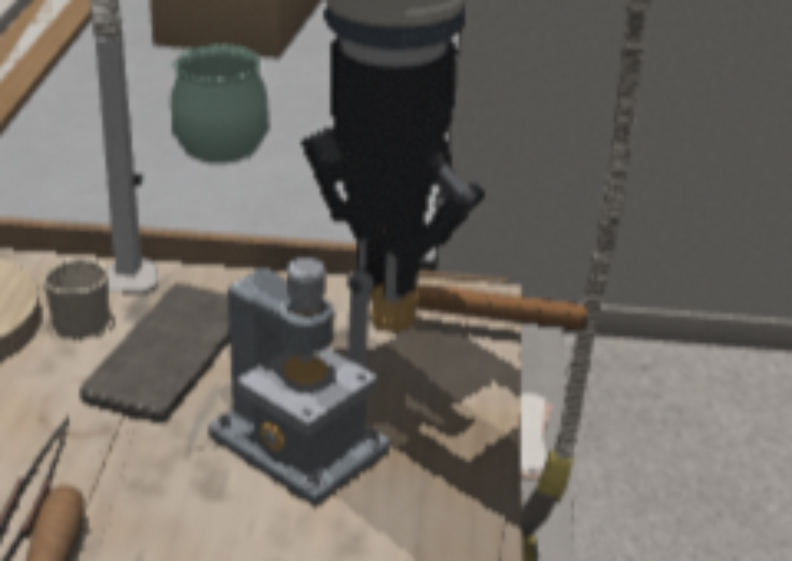

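Request:
move_arm(
  targets=[-1,-0.1,0.1,0,0,-1,-0.1,0.2,0,0,-1,-0.1,0.2,0,0,-1,-0.1,0.2,0,0,-1,-0.1,0.2,0,0],
)

```text
clock: 21.25
eef_pos: [478.6, -241.0, 92.0]
tcp_rot: [-3.139, 0.001, 1.233]
contact_force: [-6.0, -3.4, 6.1]
opening: 0.17
```

Run:
```python
from rig import r
from h import *
f=r.grab_frame("wrist"); cv2.imwrite("pics/q_wrist.png",f["img"])
g=r.grab_frame("scene"); cv2.imwrite("pics/q_scene.png",cv2.resize(g["img"][180:280,260:380],None,fx=6,fy=6,interpolation=cv2.INTER_CUBIC))
s=r.sense(); print(s["contact_force"],s["eef_pos"],s["opening"],s["tcp_rot"])
p0=np.array([404.85,-213.68,25.82]); y=np.radians(-19.4); jx=np.array([np.cos(y),np.sin(y),0])
d=s["eef_pos"]-p0; print("jx",d@jx,"jy",d@np.array([-np.sin(y),np.cos(y),0]),"z",d[2], "r", np.hypot(d@jx-78.8,d[2]+13.9), "ang",np.degrees(np.arctan2(d[2]+13.9,78.8-d@jx))-10)
b=np.array([479.5,-239.7,0]); jy=np.array([-np.sin(y),np.cos(y),0])
print(proj(f,[b+jy*74+[0,0,144], b+jy*24+[0,0,110], b+jy*24+[0,0,30],b+jy*24+[0,0,38]]))
```

```text
[-6.19860046 -3.79879503  5.19259111] [ 478.58030098 -240.98243334   92.00354934] 0.17310069082674612 [-3.13861291e+00  5.37273659e-04  1.23333316e+00]
jx 78.61289761852372 jy -1.2619335132341245 z 66.18354934337987 r 80.08376791044932 ang 79.86613783507232
[[318.06296242  82.61853901]
 [318.09917704 223.15749418]
 [318.30391649 179.95206822]
 [318.29052713 182.77757651]]
```

View pics/q_wrist.png

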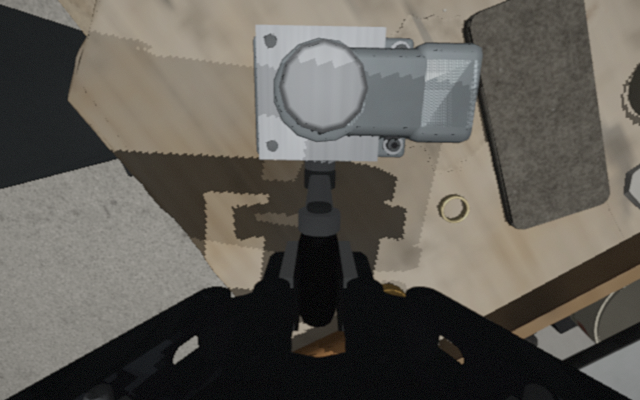

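View pics/q_scene.png

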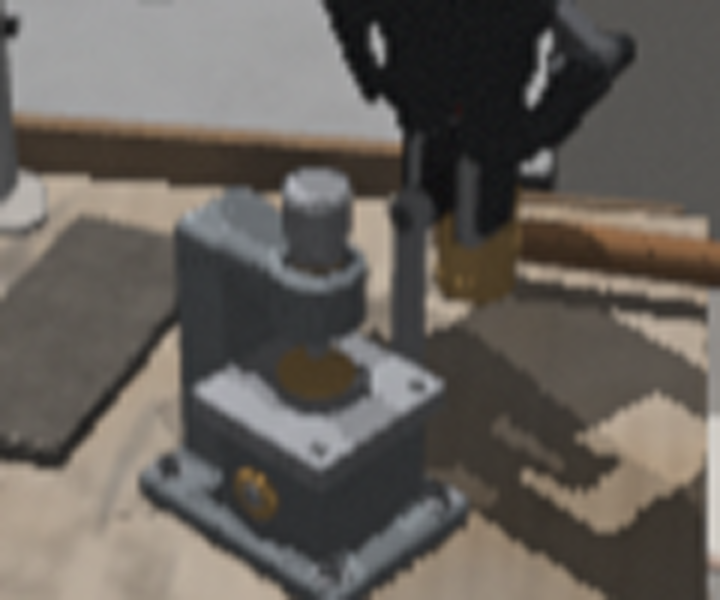

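Run:
```python
from rig import r
print(r.sense()["eef_pos"],r.sense()["contact_force"]); print(r.sign_off())
```

```text
[ 478.58030098 -240.98243334   92.00354934] [-6.19860046 -3.79879503  5.19259111]
the job is handed in; nothing more can be done
None
```

The job is handed in at about 21 s. The blank is marked, the mallet is back on the bench, and the gripper is holding the cam lever upright.

- **Strike:** I gripped the mallet by its handle and pressed the punch down with the head's lower face. The upward push rose to about 23 N, against about 6 N from the spring, so the punch was on its stop. Later wrist pictures show a dark spot on the blank, which I take to be the mark.
- **Mallet:** It is back where it started, standing on its face with its head about 170 mm from the jig. The trained networks place it within about 4 mm of its first position. Nothing else looked moved in the pictures.
- **Lever:** I raised it along its 80 mm arc, gripping the sleeve. It first came out about 2 mm short (78.5°), so I moved on 2 mm. The last check gave 79.9° of turn against 80° for upright, with the handle 80.1 mm from the pivot. In the wrist picture the lever's end, its base and the punch line up within about 1 mm.
- **Disagreements:** At the end a few newtons of sideways push remained on the sleeve. The networks gave one wrong position for the raised blank, so I judged the lift by eye in the scene picture and did not measure it.

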